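# Load the setting rings and hold the gauge's recessed zero button

## Task

Zero the ring-stack gauge on the bench: slip the large steel ring over its locating post and down fully home on the base, then the small ring down onto it. Then take the screwdriver out of the wooden block, reach its blade down through the round hole in the lid of the gauge's box and press the recessed button all the way down without forcing it; finish still gripping the screwdriver and holding the button down. Do not press the button before both rings are home, and leave the tape roll, the wedge and the loose nut where they lie.

Things in the scene. Friction and masses are not known exactly. Their poses are not given: they have to be found in the camera images.
- gauge: ring-stack gauge, fixed to the bench: flat grey base 120 x 235 x 14 mm high, long along its own y. A round steel post stands near its -y end and a grey box 90 x 90 mm with an aluminium lid near its +y end (box centre at own x 0, y +65 mm; lid face 70 mm above the bench; a small dark display window on the -x side). Origin on the bench under the base, z up; the post is at own x 0, y -75 mm
- post_foot (a point): where the axis of the post meets the top of the base, 14 mm above the bench. Post 16 mm in diameter, 58 mm high from here, its last 14 mm tapering to a 7 mm tip; axes as the gauge's. 95 mm of clear base lies between the post axis and the box wall
- aperture (a point): centre of the round hole in the box lid, in the plane of the lid face, 70 mm above the bench: hole 18 mm in diameter, lid 6 mm thick
- button_face (a point): centre of the top face of the recessed push button, a flat plastic disc 17 mm in diameter straight under the hole, 20 mm below the lid face; moves down with the button
- zero_button (a joint): travel of the button in m: 0 up, 0.006 fully down against its stop. Spring return: starts to move at 2 N, 5 N when fully down
- big_ring: large plain steel ring, loose, lying flat: outside 54 mm, bore 20 mm, 20 mm high, 0.22 kg nominal. Origin at the centre of its underside, z up along its axis
- small_ring: small plain steel ring, loose, lying flat: outside 38 mm, bore 20 mm, 20 mm high, 0.10 kg nominal. Origin and axes as the large ring
- tool_block: fixed wooden block 70 x 110 x 70 mm high with three holes in a row along its own y; the screwdriver stands in the middle one (8.4 mm in diameter, 64 mm deep, at the block's centre), the other two are empty. Origin under its centre
- screwdriver: slotted screwdriver, 213 mm long, 0.11 kg nominal, standing blade down and nearly upright in the block: plastic handle 29 mm in diameter and 100 mm long, from 6 to 106 mm along its own +y; steel shaft 6.8 mm in diameter below it. Its own y axis runs from blade to handle end (up at the start). The tool's axis passes 14 mm from the origin, at own x 0, z +13.8 mm
- driver_tip (a point): end of the screwdriver's blade, on the tool's axis; at the start about 6 mm above the bench, in the hole. It must rise at least 70 mm to clear the block
- driver_grip (a point): grip point on the axis of the handle, 172.5 mm from the blade tip and 40 mm below the handle's upper end
- masking_tape: bystander: roll of masking tape lying flat, 105 mm across, 24 mm high; origin at the centre of its underside
- wood_wedge: bystander: hardwood wedge 40 x 120 x 26 mm lying flat, long along its own y; origin at the centre of its underside
- hex_nut: bystander: loose hexagon nut, 24 x 27 x 13 mm, lying flat; origin at the centre of its underside

How it is judged:
By the outcome, as a careful person would: the job done as asked, in the order asked, and still so for the second after the job is handed in, while the arm keeps its last pose, push and grip.
It also fails if it takes over 66 s, if anything falls off the work surface, if the arm or the gripper's body presses on something with over 40 N, if the wrist force passes 120 N, or if a joint passes its speed limit or range.

## Robot

A 7-joint arm with a two-finger parallel gripper is mounted at the origin on a cart in front of the work surface, level with it; the furniture and walls round the work are solid. World frame = base frame: x ahead of the robot, y to its left, z up, the work surface at z = 0. Lengths are in mm, angles in rad, forces in N, time in s.
With the tool pointing down it reaches from about 400 to 875 mm from the base axis. Payload 4.4 kg.
Tool frame: the origin (TCP) lies midway between the tips of the shut fingers; the grasp point (between the pads) lies 19 mm behind it (ctrl.grip_point_offset is the distance from the TCP to the grasp point, in mm); z points along the fingers, y is the line along which they close (so a half turn about z gives the same grasp; the last joint's range is limited). The gripper opens to 85 mm and grips with 20 to 120 N. Pads are 22 mm wide; open, the fingers measure 114 mm over their backs; the gripper's body (76 mm by 85 mm) begins 54 mm behind the grasp point. The pads swing forward as they close: fully open they stand 13 mm farther back than shut.
Start: joints at [-1.3, 0.628, 0.038, 1.517, -0.027, 0.996, -0.02], TCP at [214.781, 613.504, 231.313] pointing down, gripper open.
Joint ranges: [-3.06, 3.06], [-0.37, 2.12], [-1.25, 1.32], [0.18, 2.47], [-1.1, 4.24], [0.23, 1.98], [-2.94, 2.94]. Speed limits (rad/s): [2.57, 2.57, 3.14, 3.14, 3.14, 3.14, 3.14].

## Interface

Orientations are given as [roll, pitch, yaw] about the fixed x, y, z axes, in that order (R = Rz(yaw) Ry(pitch) Rx(roll)).
In Python, from cell import ctrl gives the robot as it stands.
- The arm moves only by the shell command python3 nudge.py, which reads ROWS from standard input. ROWS is a JSON list of rows, 1 to 12 of them, each an object with the fields x, y, z (the shift in shares of the most that a row can go, 1 being 50 mm), rx, ry, rz (a rotation vector in units of 0.25 rad), jaw (the finger opening in mm); a field left out counts as zero (the opening has to be given); each row shifts and turns the commanded pose from where the row before left it, along the tool's axes as they then stand; what a row does not reach is not made up. A row lasts 1/10 s, in which the tool goes at most 50 mm and 0.15 rad, less where a joint would pass 70% of its speed; a pose out of reach is approached as far as the arm can. The fingers move at their own pace and stop on an object; the grip force is fixed at half the most. Time passes only in rows, so rows that do not move let the fingers close. It prints the time, the measured TCP pose, the force, the opening and the grip force at its end. Input that does not fit is refused with a message, and nothing moves.
- ctrl.read_state(): the state, without advancing time (a new reading comes with each control period).
- ctrl.get_image(name): name is "scene" or "top" or "wrist"; returns the picture (480x640x3 uint8, blue, green, red); there is no depth.
- ctrl.calibration(name): a dict with "fx", "fy", "cx", "cy" (pixels), "rvec" (rotation vector, rad) and "tvec" (3), from world to camera coordinates, as OpenCV has them; the wrist camera has in their place "hand_eye" (4x4, takes a point from camera to tool coordinates, whose origin is the TCP and whose axes are the flange's). Camera axes: x right, y down, z forward; pixel columns grow to the right and rows downward; lengths in mm; the calibration is good to about 2 mm. A picture is of the moment at which its call begins: read the wrist's pose just before it. calibration takes no time and is no camera call.
- ctrl.finish_job(): hands the job in; it is judged then, once.
The state is a dict: "clock": time; "qpos": joint angles; "qd": joint speeds; "tau": joint torques, N m; "eef_pos": TCP position; "tool_rot": TCP orientation; "force": force on the tool from outside, world axes, zero at the start; "torque": the same for the moment, N m; "width": finger opening in mm; "gripper_force": force on a finger pad.
Only numpy, scipy, OpenCV 4.12 (cv2) and the standard library are available. Lean on these libraries where they do the work, as an engineer would, in place of code of your own. Each camera call takes 0.05 s, during which the arm holds its last target. There are 200 camera calls.

## Working session

There is one attempt and no reset: what is moved stays moved. The work goes in short steps, Python scripts to look and compute and a shell command to move; the robot and the scene stay as the last step left them, time stands still between calls to the robot, and variables do not carry over. Pictures are saved under pics/ and viewed, at most 10 in all, crops included, and the job is handed in when it is done.

```bash
ls; mkdir -p pics; python3 - <<'E'
from cell import ctrl
import cv2
s=ctrl.read_state();print({k:s[k] for k in s})
for n in("scene","top"):
    cv2.imwrite(f"pics/{n}0.png",ctrl.get_image(n));print(n,ctrl.calibration(n))
print(ctrl.calibration("wrist"))
E
```

```text
cell.py
nudge.py
pics
{'clock': 0.0, 'qpos': array([-1.29979574,  0.62936648,  0.0384375 ,  1.51834738, -0.02700381,
        0.99631623, -0.02004285]), 'qd': array([-1.27171769e-05,  4.45756721e-04,  2.04417484e-03,  3.70048395e-04,
        1.53683788e-03,  1.08082479e-03, -2.33844316e-04]), 'tau': array([-1.88420408e-04, -5.63402617e+01,  1.22650132e+00, -1.93443650e+01,
        1.11748188e-02,  1.06459914e-02, -1.32197997e-05]), 'eef_pos': array([214.56817879, 612.9043966 , 230.38242355]), 'tool_rot': array([-3.13967318e+00,  2.04010230e-05,  2.80475123e+00]), 'force': array([-0.93166731,  0.59293484, -0.5389974 ]), 'torque': array([ 0.0590281 ,  0.01646334, -0.01264612]), 'gripper_force': 0.0, 'width': 85.09589800574749}
scene {'fx': 494.0438185630937, 'fy': 494.0438185630937, 'cx': 309.7188580966047, 'cy': 239.94887582210723, 'rvec': array([ 2.27667254, -0.57535076,  0.26955648]), 'tvec': array([-462.20977904,  300.81816009,  845.44653111])}
top {'fx': 524.5271180440383, 'fy': 524.5271180440383, 'cx': 316.59615927531354, 'cy': 234.9006074399635, 'rvec': array([ 2.16909486, -2.14415472,  0.20829143]), 'tvec': array([ -15.0343651 ,  580.68991804, 1119.69174136])}
{'fx': 398.9826909139292, 'fy': 398.9826909139292, 'cx': 325.31011153627566, 'cy': 238.80866019500465, 'hand_eye': array([[ 5.20855456e-04, -9.46866142e-01, -3.21627484e-01,
         8.31605428e+01],
       [ 9.99999646e-01,  7.05496972e-04, -4.57535289e-04,
         4.23941870e-01],
       [ 6.60131890e-04, -3.21627132e-01,  9.46866174e-01,
        -1.42291437e+02],
       [ 0.00000000e+00,  0.00000000e+00,  0.00000000e+00,
         1.00000000e+00]])}
```

View pics/scene0.png

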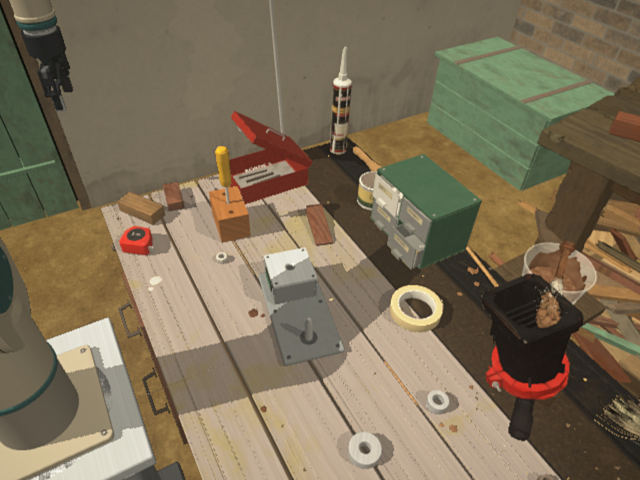

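View pics/top0.png

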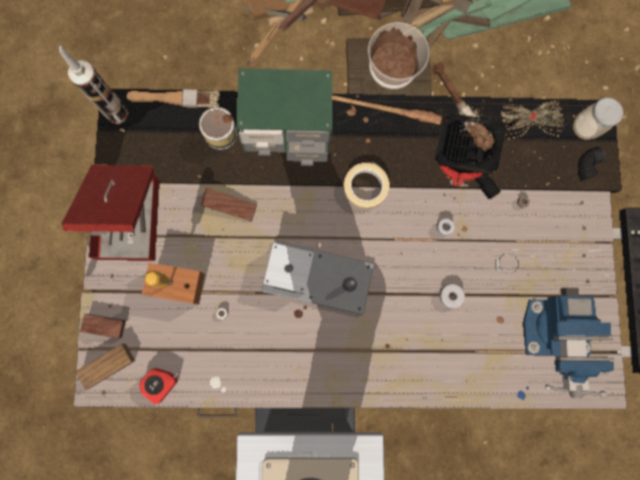

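The scene view shows the big ring at (365,449), small ring (438,401), post tip (308,322), lid hole (289,266), driver handle top about (221,150). In the top view they are at (453,296), (446,227), (349,285), (289,268) and (153,279).

```bash
cat > h.py <<'E'
import numpy as np, cv2
from cell import ctrl
from scipy.spatial.transform import Rotation as R
def cam(n,st=None):
    c=ctrl.calibration(n); K=np.array([[c['fx'],0,c['cx']],[0,c['fy'],c['cy']],[0,0,1]])
    if n=="wrist":
        st=st or ctrl.read_state(); T=np.eye(4); T[:3,:3]=R.from_euler('xyz',st['tool_rot']).as_matrix(); T[:3,3]=st['eef_pos']
        M=np.linalg.inv(T@c['hand_eye'])
    else:
        M=np.eye(4);M[:3,:3]=cv2.Rodrigues(c['rvec'])[0];M[:3,3]=c['tvec']
    return K,M
def ray(cm,uv):
    K,M=cm; d=M[:3,:3].T@np.linalg.inv(K)@[uv[0],uv[1],1]; return -M[:3,:3].T@M[:3,3],d/np.linalg.norm(d)
def onz(cm,uv,z):
    o,d=ray(cm,uv); return o+d*(z-o[2])/d[2]
def tri(c1,u1,c2,u2):
    o1,d1=ray(c1,u1);o2,d2=ray(c2,u2)
    t=np.linalg.lstsq(np.c_[d1,-d2],o2-o1,rcond=None)[0]
    a=o1+d1*t[0];b=o2+d2*t[1]; return (a+b)/2,np.linalg.norm(a-b)
def proj(cm,p):
    K,M=cm; q=K@(M[:3,:3]@np.asarray(p)+M[:3,3]); return q[:2]/q[2]
def shot(name):
    st=ctrl.read_state(); im=ctrl.get_image("wrist"); cv2.imwrite(f"pics/{name}.png",im); return st,im
def go(target,yaw=None):
    "tool-axis displacement from now to target TCP"
    st=ctrl.read_state(); Rm=R.from_euler('xyz',st['tool_rot'])
    print('now',st['eef_pos'].round(1),st['tool_rot'].round(3),'d tool',Rm.inv().apply(np.asarray(target)-st['eef_pos']).round(1))
E
python3 - <<'E'
from h import *
np.set_printoptions(precision=1,suppress=True)
s,t=cam("scene"),cam("top")
for n,a,b in [("big",(365,446),(453,296)),("small",(438,399),(446,227)),("post",(308,319),(349,285)),("hole",(290,266),(289,268)),("drv",(221,150),(153,279)),("nut",(221,257),(221,314)),("tape",(417,306),(367,186))]:
    print(n,*tri(s,a,t,b))
im=cv2.imread("pics/top0.png");hsv=cv2.cvtColor(im,cv2.COLOR_BGR2HSV)
m=((hsv[...,1]<45)&(hsv[...,2]>60)).astype(np.uint8)
n,l,st,c=cv2.connectedComponentsWithStats(m)
for i in range(1,n):
    if st[i,4]>60 and 180<c[i][1]<410: print(st[i],c[i])
E
```

```text
big [ 451.5 -316.7   26.8] 3.968708427559528
small [ 609.  -306.9   23.5] 4.644900014044883
post [473.4 -79.9  69.2] 9.16935355983406
hole [505.6  50.5  74.8] 4.052813135222331
drv [469.  297.6 219.9] 4.575788968095569
nut [407.5 200.5  12.2] 4.4343780795319985
tape [ 702.7 -125.9   24.1] 5.9029018780075235
[ 101  187   50   70 1276] [128.9 238.8]
[435 217  20  20 314] [444.8 226.6]
[628 226  12   9  88] [633.6 230.2]
[612 229  10   9  85] [616.8 233. ]
[630 237  10  22 121] [634.2 249.7]
[ 262  241  120   77 5884] [318.3 277.4]
[495 258  13  16  84] [498.8 265.9]
[632 263   8  19  71] [635.7 274.1]
[438 281  28  29 570] [451.8 295.7]
[ 523  289   92  110 2190] [573.7 357.9]
[528 297  21  17 181] [537.  305.1]
[110 298  29  22 134] [124.3 307.6]
[566 298  27  18 445] [579.  306.5]
[216 306  13  15 139] [221.8 313.2]
[618 346  14  11 123] [625.2 351. ]
[153 352  23  14  96] [164.8 359. ]
[207 375  20  19 191] [216.6 383.8]
[147 378  14  14 117] [153.  384.1]
```

Careful with the scale: shifts go in shares of 50 mm and turns go in units of 0.25 rad. That gives: -40 mm is -0.8, -34 mm is -0.68.

```bash
echo '[{"z":-0.8,"jaw":85},{"x":-0.62,"y":-0.68,"z":-0.2,"jaw":85},{"x":-0.62,"y":-0.68,"z":-0.2,"jaw":85},{"x":-0.62,"y":-0.68,"z":-0.2,"jaw":85},{"x":-0.62,"y":-0.68,"z":-0.2,"jaw":85},{"x":-0.62,"y":-0.68,"z":-0.2,"jaw":85},{"x":-0.62,"y":-0.68,"z":-0.2,"jaw":85},{"x":-0.62,"y":-0.68,"z":-0.2,"jaw":85},{"x":-0.62,"y":-0.68,"z":-0.2,"jaw":85},{"x":-0.62,"y":-0.68,"z":-0.2,"jaw":85},{"x":-0.62,"y":-0.68,"z":-0.2,"jaw":85},{"x":-0.62,"y":-0.68,"z":-0.2,"jaw":85}]' | python3 nudge.py
echo '[{"x":-0.62,"y":-0.68,"rz":0.4,"jaw":85},{"x":-0.44,"y":-0.78,"z":0.12,"jaw":85},{"x":-0.44,"y":-0.78,"z":0.12,"jaw":85},{"x":-0.44,"y":-0.78,"z":0.12,"jaw":85},{"x":-0.44,"y":-0.78,"z":0.12,"jaw":85},{"x":-0.44,"y":-0.78,"z":0.12,"jaw":85},{"x":-0.44,"y":-0.78,"z":0.12,"jaw":85},{"x":-0.44,"y":-0.78,"z":0.12,"jaw":85},{"x":-0.44,"y":-0.78,"z":0.12,"jaw":85},{"rz":0.56,"jaw":85},{"rz":0.56,"jaw":85},{"rz":0.56,"jaw":85}]' | python3 nudge.py
echo '[{"rz":0.56,"jaw":85},{"rz":0.56,"jaw":85},{"rz":0.56,"jaw":85},{"rz":0.56,"jaw":85},{"rz":0.56,"jaw":85},{"rz":0.52,"jaw":85},{"rz":0.52,"jaw":85},{"jaw":85},{"jaw":85},{"jaw":85}]' | python3 nudge.py
python3 -c "
from h import *
st,im=shot('w1');print(st['eef_pos'],st['tool_rot'])
for p in [(451,-316,20),(609,-307,20),(473,-80,72),(505,50,70)]: print(proj(cam('wrist',st),p))
"
```

```text
clock: 1.3
eef_pos: [413.1, 145.9, 381.6]
tool_rot: [3.141, -0.0, 2.805]
force: [1.3, -0.2, -0.2]
width: 85.3
gripper_force: 0.0
clock: 2.5
eef_pos: [458.0, -252.1, 332.7]
tool_rot: [-3.141, -0.001, 2.278]
force: [-0.6, 0.7, 0.1]
width: 85.1
gripper_force: 0.0
clock: 3.5
eef_pos: [458.5, -251.5, 333.2]
tool_rot: [-3.141, -0.0, 1.327]
force: [-1.3, 0.5, -0.6]
width: 85.0
gripper_force: 0.0
[ 458.46761119 -251.5464406   333.18641424] [-3.14135615e+00 -2.60388344e-04  1.32702293e+00]
[332.50257083 233.02162129]
[462.83391131 194.73109039]
[ 2.95018639e+02 -1.47220339e-01]
[ 290.70354148 -194.10430964]
```

View pics/w1.png

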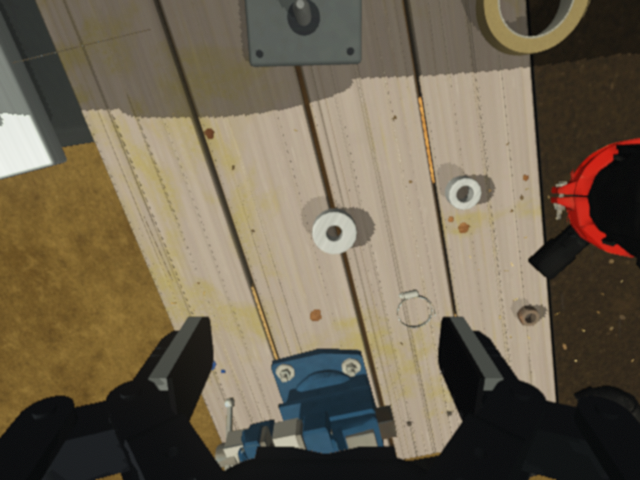

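The wrist view shows the big ring at (334,232) and the small ring at (465,193), both where predicted, with the post tip at the top edge (300,3).

```bash
cat >> h.py <<'E'
def blob(im,uv,r=60,smax=40,vmin=140):
    "bright grey blob nearest uv: centroid of filled outer contour, ellipse, bore centre"
    hsv=cv2.cvtColor(im,cv2.COLOR_BGR2HSV); m=((hsv[...,1]<smax)&(hsv[...,2]>vmin)).astype(np.uint8)
    k=np.zeros_like(m); cv2.circle(k,(int(uv[0]),int(uv[1])),r,1,-1); m&=k
    cs,hi=cv2.findContours(m,cv2.RETR_CCOMP,cv2.CHAIN_APPROX_NONE)
    i=max([j for j in range(len(cs)) if hi[0][j][3]<0],key=lambda j:cv2.contourArea(cs[j]))
    ho=[cs[j] for j in range(len(cs)) if hi[0][j][3]==i and cv2.contourArea(cs[j])>20]
    return cv2.fitEllipse(cs[i]),[cv2.fitEllipse(h) for h in ho if len(h)>5]
E
echo '[{"x":0.9,"jaw":85},{"x":0.9,"jaw":85},{"x":0.9,"jaw":85},{"x":0.9,"jaw":85},{"jaw":85},{"jaw":85},{"jaw":85}]' | python3 nudge.py
python3 - <<'E'
from h import *
np.set_printoptions(precision=1,suppress=True)
im1=cv2.imread('pics/w1.png'); s1=dict(eef_pos=np.array([458.468,-251.547,333.186]),tool_rot=np.array([-3.141356,-.00026,1.327023])); c1=cam('wrist',s1)
s2,im2=shot('w2'); c2=cam('wrist',s2)
for n,p in dict(big=(451,-316,20),small=(609,-307,20)).items():
    o=[]
    for im,c in((im1,c1),(im2,c2)):
        e,h=blob(im,proj(c,p),45); print(n,e,h); o.append((e,h,c))
    for g in (lambda q:q[0][0],lambda q:q[1][0][0]):
        try: print(n,tri(c1,g(o[0]),c2,g(o[1])),onz(c1,g(o[0]),20),onz(c2,g(o[1]),20))
        except Exception as x: print(x)
for p in [(473,-80,72),(505,50,70)]: print(proj(c2,p))
E
```

```text
clock: 4.25
eef_pos: [502.0, -78.5, 333.5]
tool_rot: [3.141, 0.001, 1.324]
force: [-0.4, -0.4, -0.9]
width: 84.6
gripper_force: 0.0
big ((333.46856689453125, 232.65838623046875), (41.78078842163086, 44.21033477783203), 102.1881332397461) [((333.5323181152344, 232.8382110595703), (16.270036697387695, 17.321823120117188), 57.44541931152344)]
big ((332.1307067871094, 357.308837890625), (35.157257080078125, 41.98299026489258), 118.0287857055664) [((332.4620361328125, 358.6640625), (12.168171882629395, 13.756162643432617), 62.98872375488281)]
big (array([ 451.6, -317.4,   14.6]), np.float64(0.7709577173119445)) [ 452.2 -315.8   20. ] [ 452.  -313.6   20. ]
big (array([ 452. , -316.2,   19.6]), np.float64(0.3823696880359183)) [ 452.3 -316.1   20. ] [ 451.9 -315.8   20. ]
small ((462.8479919433594, 193.27171325683594), (30.66193199157715, 35.7807502746582), 91.32670593261719) [((463.45379638671875, 193.67555236816406), (15.118102073669434, 18.651792526245117), 26.328683853149414)]
small ((436.63140869140625, 321.4657287597656), (8.840582847595215, 26.419023513793945), 1.4373748302459717) []
small (array([ 605.8, -306.2,    6.8]), np.float64(14.7257443819324)) [ 609.2 -305.3   20. ] [ 596.7 -293.6   20. ]
list index out of range
[298.6 196.8]
[294.9  55. ]
```

View pics/w2.png

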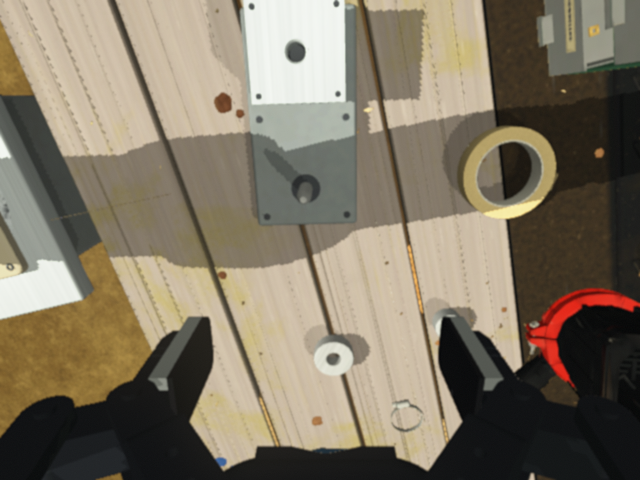

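The second wrist view shows the hole at (296,51), the post around (305,190) partly in shadow, and the big ring at (333,356). The small ring is half hidden by a finger.

```bash
echo '[{"x":-0.7,"y":-0.2,"z":0.9,"jaw":85},{"x":-0.5,"y":-0.3,"z":0.9,"jaw":85},{"jaw":85},{"jaw":85},{"jaw":85}]' | python3 nudge.py
python3 - <<'E'
from h import *
s,im3=shot('w3'); c=cam('wrist',s);print(s['eef_pos'],s['tool_rot'])
p=proj(c,(473,-80,72)).astype(int);h=proj(c,(505,50,70));print(p,h)
im2=cv2.imread('pics/w2.png')
g=lambda im,x,y:cv2.convertScaleAbs(cv2.resize(im[y:y+100,x:x+130],None,fx=5,fy=5,interpolation=cv2.INTER_CUBIC)[:,:400*2],alpha=1.5)
a=g(im2,240,140)[:,:400] if 0 else cv2.resize(g(im2,240,140),(400,308));b=cv2.resize(g(im3,p[0]-65,max(p[1]-50,0)),(400,308));print(p[0]-65,max(p[1]-50,0))
cv2.imwrite('pics/crop1.png',np.hstack([a,b]))
E
```

```text
clock: 4.8
eef_pos: [468.7, -124.3, 253.5]
tool_rot: [3.139, -0.0, 1.324]
force: [0.9, -0.8, 0.6]
width: 85.3
gripper_force: 0.0
[ 468.66274672 -124.2580685   253.49226824] [ 3.13899746e+00 -1.13634951e-04  1.32421980e+00]
[316 154] [314.6555545  -40.38920249]
251 104
```

View pics/crop1.png

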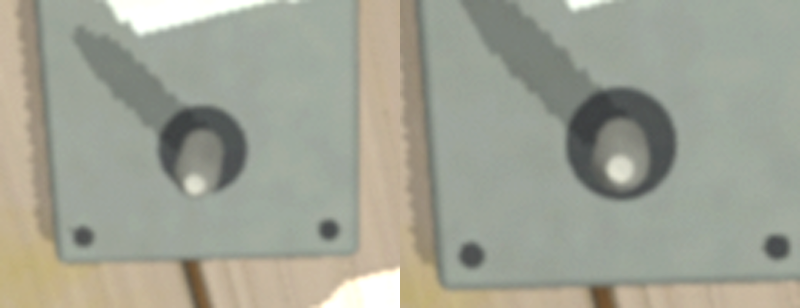

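The crops show the bright tip at w2 (303.0,199.8) and w3 (322.5,158.9). The dark foot disc is at w2 (306,188.4) and w3 (323.1,150.5).

```bash
python3 - <<'E'
from h import *
np.set_printoptions(precision=1,suppress=True)
c2=cam('wrist',dict(eef_pos=np.array([502.0,-78.5,333.5]),tool_rot=np.array([3.141,.001,1.324])))
c3=cam('wrist',dict(eef_pos=np.array([468.66,-124.26,253.49]),tool_rot=np.array([3.139,-.0001,1.3242])))
a,b=(303,199.8),(322.5,158.9); print('tip',tri(c2,a,c3,b),onz(c2,a,72),onz(c3,b,72))
a,b=(306,188.4),(323.1,150.5); print('foot',tri(c2,a,c3,b),onz(c2,a,14),onz(c3,b,14))
im=cv2.imread('pics/w2.png');e,h=blob(im,(296,51),70,60,170);print(e,h)
for q in h: print('hole',onz(c2,q[0],70))
from h import *
go((452,-316.1,60))
E
```

```text
tip (array([476.7, -84.1,  72.9]), np.float64(0.08120065650407682)) [476.6 -84.3  72. ] [476.6 -84.2  72. ]
foot (array([477.2, -83.9,  16.2]), np.float64(0.31307033756598374)) [477.1 -84.4  14. ] [477. -84.  14.]
((293.2505187988281, 55.13469696044922), (119.11634826660156, 132.5878143310547), 173.06243896484375) [((258.203125, 96.0), (6.407070636749268, 6.432991981506348), 0.0), ((337.5, 93.5), (6.597257614135742, 6.597257614135742), 0.0), ((294.8536682128906, 51.405460357666016), (21.231672286987305, 23.343608856201172), 170.52027893066406), ((251.08120727539062, 5.911381721496582), (6.168010711669922, 7.904678821563721), 165.5309295654297)]
hole [461.4  23.9  70. ]
hole [535.5   7.5  70. ]
hole [505.8  52.8  70. ]
hole [477.7  98.1  70. ]
now [ 468.8 -123.9  253.6] [ 3.1 -0.   1.3] d tool [-190.6   29.9  193.6]
```

Converted, -38 mm is -0.76, 25 mm is 0.5.

```bash
echo '[{"x":-0.76,"y":0.12,"z":0.5,"jaw":85},{"x":-0.76,"y":0.12,"z":0.5,"jaw":85},{"x":-0.76,"y":0.12,"z":0.5,"jaw":85},{"x":-0.76,"y":0.12,"z":0.5,"jaw":85},{"x":-0.772,"y":0.12,"z":0.5,"jaw":85},{"z":0.8,"jaw":85},{"z":0.56,"jaw":85},{"jaw":85},{"jaw":85},{"jaw":85}]' | python3 nudge.py
python3 - <<'E'
from h import *
go((452,-316.1,2))
E
```

```text
clock: 5.85
eef_pos: [451.7, -316.4, 61.4]
tool_rot: [3.138, 0.001, 1.326]
force: [0.3, -0.4, -0.3]
width: 84.8
gripper_force: 0.0
now [ 451.7 -316.4   61.4] [3.138e+00 1.000e-03 1.326e+00] d tool [ 0.4 -0.  59.4]
```

Converted, 30 mm is 0.6, 20 mm is 0.4.

```bash
echo '[{"z":0.6,"jaw":85},{"z":0.4,"jaw":85},{"z":0.16,"jaw":80},{"jaw":65},{"jaw":50},{"jaw":45},{"jaw":45},{"jaw":45},{"jaw":45},{"jaw":45}]' | python3 nudge.py
```

```text
clock: 6.85
eef_pos: [451.6, -316.6, 3.6]
tool_rot: [3.138, 0.001, 1.325]
force: [0.6, 1.0, 5.9]
width: 51.5
gripper_force: 61.9
```

Converted, -6 mm is -0.12, 46 mm is 0.92.

```bash
echo '[{"z":-0.4,"jaw":45},{"z":-0.8,"jaw":45},{"z":-0.8,"jaw":45},{"x":0.92,"y":-0.12,"z":-0.1,"jaw":45},{"x":0.92,"y":-0.12,"jaw":45},{"x":0.92,"y":-0.12,"jaw":45},{"x":0.92,"y":-0.14,"jaw":45},{"x":0.92,"y":-0.14,"jaw":45},{"jaw":45},{"jaw":45},{"jaw":45}]' | python3 nudge.py
python3 - <<'E'
from h import *
s,im=shot('w4');c=cam('wrist',s)
go((476.8,-84.1,105));
print(proj(c,(476.8,-84.1,105)),proj(c,(476.8,-84.1,72)),s['width'],s['force'])
E
```

```text
clock: 7.95
eef_pos: [475.3, -86.0, 107.2]
tool_rot: [3.14, 0.001, 1.324]
force: [-0.4, -0.2, -2.3]
width: 51.1
gripper_force: 64.0
now [475.2 -86.4 107.1] [3.140e+00 1.000e-03 1.323e+00] d tool [2.7 1.  2.1]
[328.28744957 312.80660109] [327.70985133 279.0036238 ] 51.14544211412361 [-0.40490222 -0.15442992 -2.27499446]
```

View pics/w4.png

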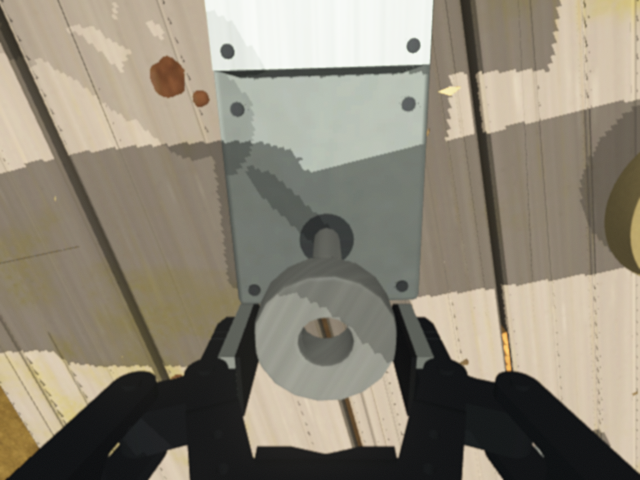

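The ring is held level. Its bore is at about (326,341), its top face is centred near x 326, and the post stands just behind it at (327,240).

```bash
python3 - <<'E'
from h import *
st=ctrl.read_state();c=cam('wrist',st)
for uv in [(326,341),(326,338),(326,343)]: print(onz(c,uv,123.5).round(1))
print(proj(c,(475.2+.4,-86.4+.5,123.5)))
E
```

```text
[475.4 -85.4 123.5]
[475.7 -84.2 123.5]
[475.2 -86.2 123.5]
[326.75720019 342.02126862]
```

Converted, 15 mm is 0.3, 10 mm is 0.2.

```bash
echo '[{"x":0.04,"y":0.016,"z":0.2,"jaw":45},{"z":0.3,"jaw":45},{"z":0.2,"jaw":45},{"z":0.2,"jaw":45},{"z":0.2,"jaw":45},{"jaw":45},{"jaw":45},{"jaw":45}]' | python3 nudge.py
```

```text
clock: 8.8
eef_pos: [476.6, -83.3, 51.8]
tool_rot: [3.141, 0.0, 1.325]
force: [0.5, -0.7, -2.7]
width: 51.7
gripper_force: 63.9
```

Converted, 10 mm is 0.2, 7 mm is 0.14.

```bash
echo '[{"z":0.2,"jaw":45},{"z":0.2,"jaw":45},{"z":0.14,"jaw":45},{"z":0.08,"jaw":45},{"z":0.04,"jaw":45},{"z":0.02,"jaw":45},{"jaw":45},{"jaw":45}]' | python3 nudge.py
```

```text
clock: 9.6
eef_pos: [475.9, -83.1, 17.7]
tool_rot: [-3.141, -0.0, 1.325]
force: [-2.3, 0.1, 1.3]
width: 51.5
gripper_force: 64.4
```

Converted, 1 mm is 0.02, -40 mm is -0.8.

```bash
echo '[{"z":0.02,"jaw":45},{"jaw":45},{"jaw":60},{"jaw":75},{"jaw":80},{"jaw":80},{"jaw":80},{"z":-0.5,"jaw":80},{"z":-0.8,"jaw":85},{"z":-0.8,"jaw":85},{"z":-0.4,"jaw":85}]' | python3 nudge.py
python3 - <<'E'
from h import *
np.set_printoptions(precision=1,suppress=True)
s,im=shot('w5');c=cam('wrist',s)
uv=proj(c,(476.8,-84.1,34));print(uv)
go((609.3,-305.5,170))
E
```

```text
clock: 10.7
eef_pos: [477.2, -83.6, 144.0]
tool_rot: [3.138, 0.0, 1.324]
force: [0.2, 0.6, 0.1]
width: 85.0
gripper_force: 0.0
[324.7 235.9]
now [478.4 -83.8 145.7] [ 3.1 -0.   1.3] d tool [-183.   181.1  -23.3]
```

View pics/w5.png

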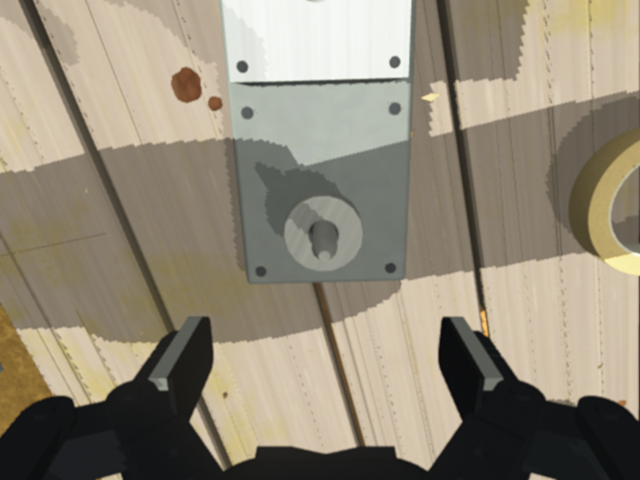

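The big ring sits flat on the base, its top centred at (324,233) against the predicted (325,236) for fully home. Next is the small ring.

```bash
echo '[{"x":-0.61,"y":0.6,"z":-0.08,"jaw":85},{"x":-0.61,"y":0.6,"z":-0.08,"jaw":85},{"x":-0.61,"y":0.6,"z":-0.08,"jaw":85},{"x":-0.61,"y":0.6,"z":-0.08,"jaw":85},{"x":-0.61,"y":0.6,"z":-0.08,"jaw":85},{"x":-0.61,"y":0.6,"z":-0.08,"jaw":85},{"jaw":85},{"jaw":85},{"jaw":85}]' | python3 nudge.py
python3 - <<'E'
from h import *
np.set_printoptions(precision=1,suppress=True)
s,im=shot('w6');c=cam('wrist',s);uv=proj(c,(609.3,-305.5,20));print(uv)
e,h=blob(im,uv,60,40,140);print(e,h)
c1=cam('wrist',dict(eef_pos=np.array([458.468,-251.547,333.186]),tool_rot=np.array([-3.141356,-.00026,1.327023])))
for q in h: print(onz(c,q[0],20),tri(c,q[0],c1,(463.45,193.68)))
if h: p=onz(c,h[0][0],20);go((p[0],p[1],60))
E
```

```text
clock: 11.65
eef_pos: [605.7, -302.8, 164.5]
tool_rot: [-3.14, -0.002, 1.325]
force: [0.5, 1.0, 0.7]
width: 84.9
gripper_force: 0.0
[331.6 223.3]
((334.07537841796875, 222.68284606933594), (47.01213455200195, 50.858394622802734), 118.83915710449219) [((333.9977111816406, 223.43930053710938), (24.91550064086914, 26.880794525146484), 43.452232360839844)]
[ 611. -306.   20.] (array([ 610.8, -307. ,   16.6]), np.float64(0.07040806526433849))
now [ 605.9 -302.5  164.7] [-3.1 -0.   1.3] d tool [ -2.4   6.  104.7]
```

Converted, 6 mm is 0.12, -2.5 mm is -0.05.

```bash
echo '[{"x":-0.05,"y":0.12,"z":0.8,"jaw":85},{"z":0.8,"jaw":85},{"z":0.8,"jaw":80},{"z":0.5,"jaw":75},{"z":0.31,"jaw":70},{"jaw":60},{"jaw":45},{"jaw":30},{"jaw":30},{"jaw":30},{"jaw":30},{"jaw":30}]' | python3 nudge.py
python3 - <<'E'
from h import *
go((610.9,-306.2,3))
E
```

```text
clock: 12.9
eef_pos: [612.8, -309.0, 7.2]
tool_rot: [3.138, 0.001, 1.325]
force: [0.0, 0.9, 7.2]
width: 35.3
gripper_force: 60.3
now [ 612.8 -309.     7.2] [3.138e+00 1.000e-03 1.325e+00] d tool [ 2.3 -2.5  4.2]
```

```bash
echo '[{"z":-0.4,"jaw":30},{"z":-0.9,"jaw":30},{"z":-0.8,"jaw":30},{"x":0.6,"y":-0.62,"jaw":30},{"x":0.6,"y":-0.62,"jaw":30},{"x":0.6,"y":-0.62,"jaw":30},{"x":0.6,"y":-0.62,"jaw":30},{"x":0.6,"y":-0.62,"jaw":30},{"x":0.6,"y":-0.62,"jaw":30},{"jaw":30},{"jaw":30},{"jaw":30}]' | python3 nudge.py
python3 - <<'E'
from h import *
np.set_printoptions(precision=1,suppress=True)
s,im=shot('w7');c=cam('wrist',s);go((476.8,-84.1,110))
z=s['eef_pos'][2]-7+20;uv=proj(c,np.r_[s['eef_pos'][:2],z]);print(uv,z)
u,v=uv.astype(int);cv2.imwrite('pics/crop2.png',cv2.resize(im[v-90:v+60,u-100:u+100],None,fx=3,fy=3,interpolation=cv2.INTER_CUBIC));print(u-100,v-90)
E
```

```text
clock: 14.1
eef_pos: [476.3, -89.6, 111.0]
tool_rot: [3.139, 0.0, 1.324]
force: [0.7, -0.7, -1.1]
width: 35.4
gripper_force: 60.3
now [476.2 -89.8 110.7] [3.1 0.  1.3] d tool [ 5.7 -0.8  0.7]
[326.  338.3] 123.98993653711057
226 248
```

View pics/crop2.png

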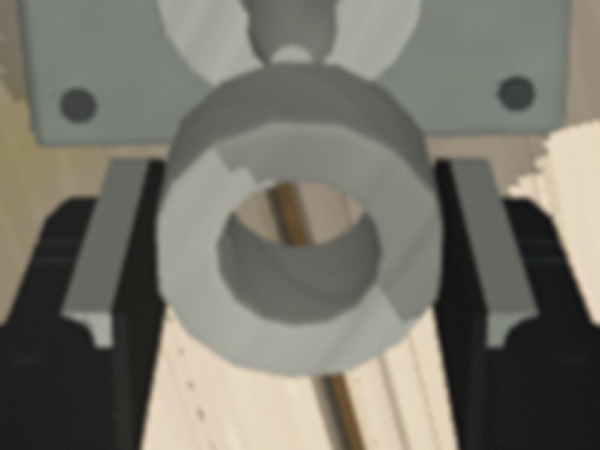

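The ring is held level. Its bore centre sits at crop (300,251), which is (326,331.5) in the picture.

```bash
python3 - <<'E'
from h import *
st=ctrl.read_state();c=cam('wrist',st)
for z in (121,123.7):
  p=onz(c,(326,331.5),z); print(p.round(1), R.from_euler('xyz',st['tool_rot']).inv().apply(np.array([476.8,-84.1,z])-p).round(1))
  o,d=ray(c,(326,331.5));print((399*38/94.3),(c[1][:3,:3]@p+c[1][:3,3])[2])
E
```

```text
[476.5 -88.6 121. ] [ 4.5 -0.8 -0. ]
160.7847295864263 151.4561322705687
[476.9 -87.  123.7] [ 2.8 -0.8 -0. ]
160.7847295864263 148.35787554980004
```

```bash
echo '[{"x":0.064,"y":-0.016,"z":0.2,"jaw":30},{"z":0.3,"jaw":30},{"z":0.2,"jaw":30},{"z":0.2,"jaw":30},{"z":0.1,"jaw":30},{"jaw":30},{"jaw":30}]' | python3 nudge.py
```

```text
clock: 14.85
eef_pos: [475.0, -85.4, 60.0]
tool_rot: [3.142, 0.0, 1.324]
force: [-0.3, -0.8, -0.3]
width: 35.0
gripper_force: 60.3
```

Converted, 6 mm is 0.12, 5 mm is 0.1.

```bash
echo '[{"z":0.12,"jaw":30},{"z":0.1,"jaw":30},{"z":0.08,"jaw":30},{"z":0.04,"jaw":30},{"z":0.03,"jaw":30},{"jaw":30},{"jaw":30}]' | python3 nudge.py
```

```text
clock: 15.55
eef_pos: [475.0, -85.2, 41.5]
tool_rot: [3.141, 0.0, 1.325]
force: [0.0, -0.1, -0.3]
width: 35.2
gripper_force: 60.3
```

Converted, 1 mm is 0.02.

```bash
echo '[{"z":0.02,"jaw":30},{"z":0.02,"jaw":30},{"jaw":30},{"jaw":30}]' | python3 nudge.py
```

```text
clock: 15.95
eef_pos: [475.1, -85.1, 41.1]
tool_rot: [3.14, -0.001, 1.324]
force: [-3.9, 0.8, 18.5]
width: 35.5
gripper_force: 62.2
```

Converted, -45 mm is -0.9, -25 mm is -0.5.

```bash
echo '[{"z":-0.02,"jaw":30},{"jaw":45},{"jaw":60},{"jaw":60},{"jaw":60},{"jaw":60},{"z":-0.5,"jaw":60},{"z":-0.9,"jaw":60},{"z":-0.9,"jaw":60},{"z":-0.9,"jaw":70},{"jaw":85},{"jaw":85}]' | python3 nudge.py
python3 - <<'E'
from h import *
np.set_printoptions(precision=1,suppress=True)
s,im=shot('w8');c=cam('wrist',s)
print(proj(c,(476.8,-84.1,34)),proj(c,(476.8,-84.1,54)),proj(c,(505.8,52.8,70)))
u,v=proj(c,(476.8,-84.1,54)).astype(int)
cv2.imwrite('pics/crop3.png',cv2.resize(im[max(v-230,0):v+60,u-150:u+150],None,fx=2,fy=2));print(u-150,max(v-230,0),s['eef_pos'],s['tool_rot'])
t=ctrl.get_image('top');sc=ctrl.get_image('scene');cv2.imwrite('pics/top1.png',t);cv2.imwrite('pics/scene1.png',sc)
cv2.imwrite('pics/crop4.png',np.hstack([cv2.resize(t[210:360,90:210],(400,500),interpolation=cv2.INTER_CUBIC),cv2.resize(sc[130:255,180:280],(400,500),interpolation=cv2.INTER_CUBIC)]))
E
```

```text
clock: 17.15
eef_pos: [475.4, -84.7, 201.1]
tool_rot: [3.14, -0.001, 1.326]
force: [-0.4, -0.0, 0.0]
width: 84.6
gripper_force: 0.0
[326.8 211.9] [327.  218.7] [319.1   2.5]
176 0 [475.4 -84.7 201.1] [ 3.1 -0.   1.3]
```

View pics/crop3.png

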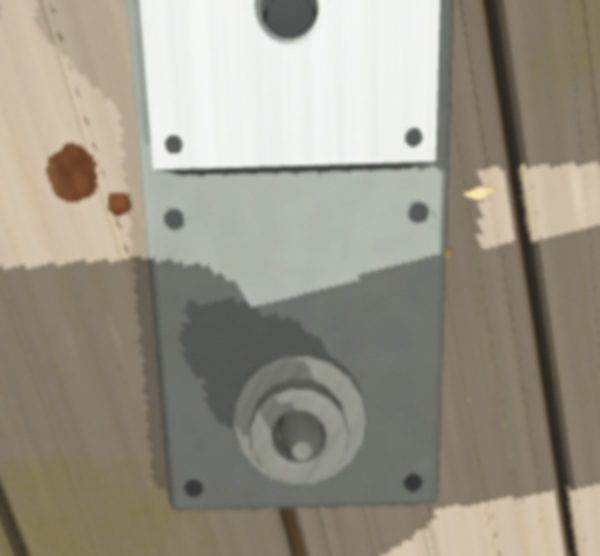

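View pics/crop4.png

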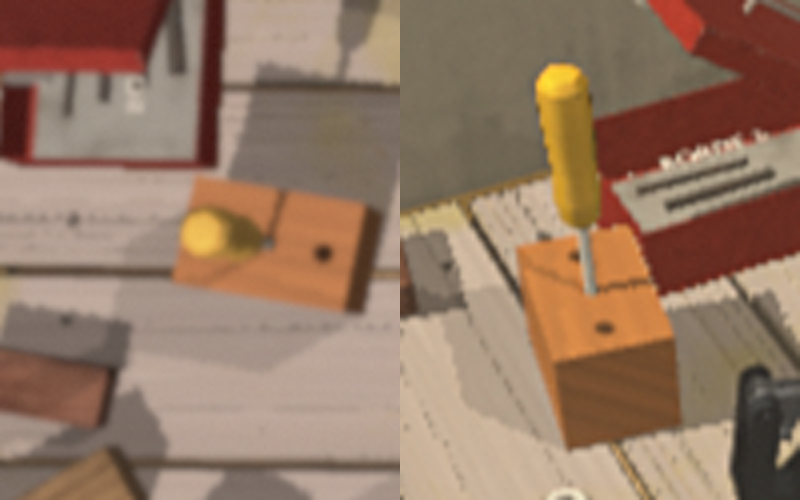

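Both rings are home: the small one is concentric at crop (299,430) on the large one (300,420), matching the predicted positions. The driver stands in the block; its shaft enters at top (170,283) and scene (227,202).

Converted, 37 mm is 0.74, -12 mm is -0.24.

```bash
echo '[{"z":-0.8,"jaw":85},{"x":0.74,"y":-0.24,"z":-0.4,"jaw":85},{"x":0.74,"y":-0.24,"z":-0.4,"jaw":85},{"x":0.74,"y":-0.24,"z":-0.4,"jaw":85},{"x":0.74,"y":-0.24,"z":-0.4,"jaw":85},{"x":0.74,"y":-0.24,"z":-0.4,"jaw":85},{"x":0.74,"y":-0.24,"jaw":85},{"x":0.74,"y":-0.24,"jaw":85},{"jaw":85},{"jaw":85},{"jaw":85}]' | python3 nudge.py
cat >> h.py <<'E'
def yellow(im):
    hsv=cv2.cvtColor(im,cv2.COLOR_BGR2HSV); m=cv2.inRange(hsv,(18,130,90),(34,255,255))
    n,l,st,c=cv2.connectedComponentsWithStats(m); return n,l,st,c
E
python3 - <<'E'
from h import *
np.set_printoptions(precision=1,suppress=True)
s,im=shot('w9');print(s['eef_pos'],s['tool_rot'],s['qpos'])
S,T=cam('scene'),cam('top')
print('shaft@block',tri(S,(227.5,202.5),T,(170.4,282.9)),'lid',tri(S,(233,114),T,(66,228)),tri(S,(308,153),T,(158,167)))
print('top end pred',proj(cam('wrist',s),(469,298,219)))
for n,i in(('w',im),('scene',cv2.imread('pics/scene1.png')),('top',cv2.imread('pics/top1.png'))):
    k,l,st,c=yellow(i)
    for j in range(1,k):
        if st[j,4]>60: 
            q=np.argwhere(l==j)[:,::-1].astype(np.float32); r=cv2.minAreaRect(q)
            print(n,st[j],c[j],r)
E
```

```text
clock: 18.4
eef_pos: [456.4, 185.1, 339.7]
tool_rot: [-3.141, 0.002, 1.323]
force: [-0.7, -0.2, 0.5]
width: 85.1
gripper_force: 0.0
[456.4 185.1 339.7] [-3.1  0.   1.3] [-1.1  0.4  1.   1.8 -0.4  1.1 -0.3]
shaft@block (array([470.6, 300.8,  73.3]), np.float64(3.0411305351454367)) lid (array([566.6, 475.4, 190.8]), np.float64(4.904612086051267)) (array([704.5, 328.7, 122.8]), np.float64(6.498501190228751))
top end pred [300.1  51. ]
w [    0     0   130   273 22434] [ 45.6 147.6] ((64.5, 136.0), (272.0, 129.0), 90.0)
w [ 276   16   48   57 2080] [300.4  43.9] ((299.1245422363281, 44.492218017578125), (56.265220642089844, 46.34706497192383), 86.42366790771484)
w [623  34  17  62 744] [632.6  66.1] ((630.9999389648438, 64.49999237060547), (60.99999237060547, 15.999998092651367), 90.0)
w [313 125  25  92 236] [324.6 169.4] ((324.9743957519531, 170.50653076171875), (94.108154296875, 3.365410804748535), 75.71890258789062)
w [ 191  388   45   83 1527] [211.3 431.7] ((208.73654174804688, 431.15716552734375), (83.45948791503906, 25.210773468017578), 67.71441650390625)
w [ 96 473  26   7  97] 
[... 237 characters left out ...]
5.8] ((212.0, 166.0), (40.0, 34.0), 90.0)
scene [358 186  15  17 112] [364.2 194.9] ((364.5466003417969, 194.77719116210938), (18.42728042602539, 9.573548316955566), 30.25643539428711)
scene [    4   201   198   279 14870] [ 89.3 304.8] ((96.69408416748047, 355.72711181640625), (303.7848205566406, 109.8450698852539), 69.6075210571289)
scene [122 304  18  29 266] [130.7 318.8] ((130.4781036376953, 318.1897888183594), (26.314212799072266, 11.362957000732422), 70.01689910888672)
scene [146 369  16  23 180] [153.9 382.7] ((152.5821990966797, 380.2192077636719), (19.31178855895996, 13.342691421508789), 69.44395446777344)
top [145 273  23  14 250] [155.3 279.9] ((156.0, 279.5), (13.0, 22.0), 90.0)
```

Converted, 30 mm is 0.6, -14 mm is -0.28.

```bash
echo '[{"x":0.6,"y":-0.28,"jaw":85},{"jaw":85},{"jaw":85},{"jaw":85}]' | python3 nudge.py
cat > m.py <<'E'
from h import *
np.set_printoptions(precision=1,suppress=True)
import sys
s,im=shot(sys.argv[1]);c=cam('wrist',s);print(s['eef_pos'],s['tool_rot'])
uv=proj(c,(469,298,200));print('pred',uv,proj(c,(470,300,70)))
k,l,st,cc=yellow(im);j=min((j for j in range(1,k) if st[j,4]>500),key=lambda j:np.hypot(*(cc[j]-uv)))
print(st[j],cc[j]); cs=cv2.findContours((l==j).astype(np.uint8),0,1)[0];print(cv2.minEnclosingCircle(cs[0]),cv2.fitEllipse(cs[0]))
print(onz(c,cc[j],219),onz(c,cc[j],180),'cam',ray(c,(0,0))[0])
E
python3 m.py w10
echo '[{"x":0.9,"jaw":85},{"x":0.9,"jaw":85},{"jaw":85},{"jaw":85},{"jaw":85}]' | python3 nudge.py; python3 m.py w11
```

```text
clock: 18.85
eef_pos: [450.6, 217.5, 340.5]
tool_rot: [3.141, 0.0, 1.322]
force: [-0.1, -0.4, -0.3]
width: 84.8
gripper_force: 0.0
[450.6 217.5 340.5] [3.1 0.  1.3]
pred [322.8 104. ] [324.1 101.3]
[ 299   71   45   46 1586] [320.9  93.4]
((320.5, 93.31818389892578), 23.339229583740234) ((320.8646240234375, 93.40033721923828), (42.992855072021484, 45.26961898803711), 179.39231872558594)
[469.5 304.4 219. ] [469.3 305.3 180. ] cam [470.8 298.4 482.8]
clock: 19.4
eef_pos: [472.5, 304.3, 340.6]
tool_rot: [3.141, 0.001, 1.322]
force: [-0.8, 0.2, 0.9]
width: 85.0
gripper_force: 0.0
[472.5 304.3 340.6] [3.1 0.  1.3]
pred [323.1 231. ] [324.2 191.3]
[ 302  189   43  110 1876] [322.9 221.7]
((332.5, 243.5), 55.70018768310547) ((324.3994140625, 237.10459899902344), (36.585243225097656, 116.52054595947266), 173.958740234375)
[472.1 310.4 219. ] [469.1 299.3 180. ] cam [492.8 385.2 482.8]
```

```bash
python3 - <<'E'
from h import *
np.set_printoptions(precision=1,suppress=True)
P={'w9':([456.4,185.1,339.7],[-3.141,.002,1.323]),'w10':([450.6,217.5,340.5],[3.141,0,1.322]),'w11':([472.5,304.3,340.6],[3.141,.001,1.322])}
top=np.array([469.5,304.4,219.])
for n,(p,r) in P.items():
    c=cam('wrist',dict(eef_pos=np.array(p),tool_rot=np.array(r)));im=cv2.imread(f'pics/{n}.png')
    hsv=cv2.cvtColor(im,cv2.COLOR_BGR2HSV); m=cv2.inRange(hsv,(18,130,90),(34,255,255));m=cv2.morphologyEx(m,cv2.MORPH_OPEN,np.ones((13,13)))
    k,l,st,cc=cv2.connectedComponentsWithStats(m);u=proj(c,top);j=min(range(1,k),key=lambda j:np.hypot(*(cc[j]-u)))
    f=lambda z,y=304.4,x=469.5:proj(c,(x,y,z))
    print(n,st[j],cc[j],'axis proj 219,178,119:',f(219),f(178),f(119))
    for v in range(st[j,1],st[j,1]+st[j,3],6):
        xs=np.where(l[v]==j)[0]; print(v,xs.min(),xs.max(),(xs.min()+xs.max())/2,end=' | ')
    # expected silhouette v-range for upright handle
    a=np.linspace(0,6.28,60);pts=np.array([proj(c,(469.5+14.5*np.cos(t),304.4+14.5*np.sin(t),z)) for t in a for z in(219,119)]);print('\nexpected',pts.min(0),pts.max(0))
E
```

```text
w9 [ 277   17   46   55 2058] [300.5  43.7] axis proj 219,178,119: [298.1  39.3] [302.   48.2] [305.9  57.2]
17 293 308 300.5 | 23 282 314 298.0 | 29 280 317 298.5 | 35 277 321 299.0 | 41 277 322 299.5 | 47 277 322 299.5 | 53 280 322 301.0 | 59 284 322 303.0 | 65 290 320 305.0 | 71 298 314 306.0 | 
expected [273.7  11.8] [323.4  76. ]
w10 [ 301   72   42   44 1547] [321.   93.4] axis proj 219,178,119: [320.7  93.5] [321.3  94.8] [321.9  96.1]
72 311 330 320.5 | 78 305 336 320.5 | 84 302 340 321.0 | 90 301 342 321.5 | 96 301 342 321.5 | 102 301 340 320.5 | 108 305 337 321.0 | 114 310 331 320.5 | 
expected [297.4  68.2] [344.  117.9]
w11 [ 303  190   38   56 1701] [321.7 219.2] axis proj 219,178,119: [321.3 230.6] [321.8 214.9] [322.3 198. ]
190 317 330 323.5 | 196 311 332 321.5 | 202 308 332 320.0 | 208 308 337 322.5 | 214 305 339 322.0 | 220 303 340 321.5 | 226 303 340 321.5 | 232 303 340 321.5 | 238 306 336 321.0 | 244 313 332 322.5 | 
expected [300.4 182.5] [342.2 250.2]
```

Careful with the scale: shifts go in shares of 50 mm and turns go in units of 0.25 rad. That gives: 40 mm is 0.8, 35 mm is 0.7.

```bash
echo '[{"x":-0.02,"y":-0.06,"z":0.8,"jaw":85},{"z":0.7,"jaw":85},{"jaw":85},{"jaw":85},{"jaw":85}]' | python3 nudge.py
python3 -c "
from h import *
go((469.5,304.2,161))"
```

```text
clock: 19.95
eef_pos: [470.5, 305.9, 267.6]
tool_rot: [3.139, -0.002, 1.324]
force: [-0.4, -0.1, 0.5]
width: 84.8
gripper_force: 0.0
now [470.5 305.9 267.6] [ 3.139e+00 -2.000e-03  1.324e+00] d tool [ -2.1  -0.9 106.6]
```

Converted, 35 mm is 0.7, 30 mm is 0.6.

```bash
echo '[{"x":-0.034,"y":-0.016,"z":0.7,"jaw":85},{"z":0.6,"jaw":85},{"z":0.4,"jaw":80},{"z":0.24,"jaw":75},{"z":0.18,"jaw":70},{"jaw":55},{"jaw":40},{"jaw":30},{"jaw":20},{"jaw":20},{"jaw":20},{"jaw":20}]' | python3 nudge.py
python3 -c "
from h import *
go((469.5,304.2,161));s=ctrl.read_state();print(s['force'],s['torque'],s['tool_rot'])"
```

```text
clock: 21.15
eef_pos: [469.6, 304.8, 160.7]
tool_rot: [3.138, -0.002, 1.324]
force: [2.3, -1.5, 6.3]
width: 27.8
gripper_force: 59.0
now [469.6 304.8 160.7] [ 3.138e+00 -2.000e-03  1.324e+00] d tool [-0.6  0.  -0.3]
[ 2.26581353 -1.51501128  6.29460219] [-0.17298326 -0.63112348 -0.01912549] [ 3.13838953e+00 -1.97284907e-03  1.32444098e+00]
```

Converted, -20 mm is -0.4, -15 mm is -0.3.

```bash
echo '[{"z":-0.2,"jaw":20},{"z":-0.3,"jaw":20},{"z":-0.4,"jaw":20},{"z":-0.4,"jaw":20},{"z":-0.4,"jaw":20},{"z":-0.3,"jaw":20},{"jaw":20},{"jaw":20},{"jaw":20}]' | python3 nudge.py
python3 -c "
from h import *
go((505.8,52.8,260));s=ctrl.read_state();print(s['force'],s['torque'],s['width'])"
```

```text
clock: 22.05
eef_pos: [466.6, 304.6, 258.6]
tool_rot: [-3.139, 0.001, 1.325]
force: [-0.7, 1.2, -1.5]
width: 27.7
gripper_force: 59.2
now [466.6 304.6 258.6] [-3.139e+00  1.000e-03  1.325e+00] d tool [-234.7   99.3   -1.3]
[-0.69776833  1.17206476 -1.46810693] [ 0.0282432  -0.02043116 -0.03079649] 27.665400842175742
```

Converted, -39 mm is -0.78, 16.5 mm is 0.33.

```bash
echo '[{"x":-0.78,"y":0.33,"jaw":20},{"x":-0.78,"y":0.33,"jaw":20},{"x":-0.78,"y":0.33,"jaw":20},{"x":-0.78,"y":0.33,"jaw":20},{"x":-0.78,"y":0.33,"jaw":20},{"x":-0.78,"y":0.33,"jaw":20},{"jaw":20},{"jaw":20},{"jaw":20}]' | python3 nudge.py
python3 - <<'E'
from h import *
np.set_printoptions(precision=1,suppress=True)
s,im=shot('w12');c=cam('wrist',s);cv2.imwrite('pics/top2.png',ctrl.get_image('top'));cv2.imwrite('pics/scene2.png',ctrl.get_image('scene'))
go((505.8,52.8,258));p=s['eef_pos']
Rm=R.from_euler('xyz',s['tool_rot']);t=p+Rm.apply([0,0,154.7]);print('tip pred',t,proj(c,t),'hole',proj(c,(505.8,52.8,70)))
u,v=proj(c,t).astype(int)
g=cv2.cvtColor(im,cv2.COLOR_BGR2GRAY)
for vv in range(v-16,v+60,4): print(vv,g[vv,u-24:u+26:2])
E
```

```text
clock: 22.95
eef_pos: [506.3, 54.9, 258.7]
tool_rot: [-3.14, -0.0, 1.326]
force: [0.3, 0.5, -2.0]
width: 27.8
gripper_force: 59.3
now [506.6  55.1 259.1] [-3.1 -0.   1.3] d tool [-2.4 -0.2  1.1]
tip pred [506.  55. 104.] [325.6 217. ] hole [326.1 208.6]
200 [238 239 240 240 238 235 236 236 219 153 104  82  77  77  76  85 129 218
 241 241 240 238 238 241 241]
204 [238 239 240 239 238 236 236 211 120  72  79  79  79  78  77  78  75  82
 206 242 239 238 238 241 241]
208 [238 239 240 239 238 237 237 178 111  82  78  77  78  78  77  77  75  81
 184 245 238 238 237 241 241]
212 [238 239 239 239 238 236 236 204 138  94  87  87  84  82  84  86  85 136
 240 244 239 238 237 241 241]
216 [237 239 239 239 238 237 236 235 219 162 136 108  97  95 103 139 191 235
 241 240 239 238 237 240 240]
220 [237 239 239 239 239 237 236 234 236 236 231 180 105 122 101  84  89 229
 241 240 239 238 236 240 241]
224 [237 238 238 239 238 237 235 235 234 236 235 230 181 137 105  96 173 240
 241 240 239 238 236 239 240]
228 [237 238 238 239 238 238 236 234 235 236 235 231 181 134 105  98 182 241
 240 240 238 238 236
[... 486 characters left out ...]
 204 155 121 105  96 161 238
 240 239 238 239 235 238 239]
252 [236 237 237 238 237 238 238 235 234 235 233 195 153 118 104  96 152 237
 240 239 238 238 234 237 238]
256 [237 238 238 237 237 238 238 234 233 235 231 191 150 118 105  98 150 235
 238 237 235 236 232 235 237]
260 [174 174 174 174 174 174 174 175 174 174 179 178 148 116 103  98 123 168
 167 149 141 123 118 115 109]
264 [175 176 175 174 175 175 175 163 136 107 107 103  87  80  78  77  75  82
  92 107 111 113 112 111 112]
268 [174 175 174 174 174 152 111  92  86  83  80  79  78  78  78  77  77  77
  74  73  73 104 113 112 112]
272 [166 146 139 123 125 116 110 105 101  97  96  93  91  90  89  89  88  86
  86  83  77  70  88 114 114]
```

Converted, -12 mm is -0.24.

```bash
echo '[{"x":-0.24,"jaw":20},{"jaw":20},{"jaw":20},{"jaw":20}]' | python3 nudge.py
python3 - <<'E'
from h import *
np.set_printoptions(precision=1,suppress=True)
s,im=shot('w13');c=cam('wrist',s);p=s['eef_pos'];print(p,s['tool_rot'])
g=cv2.cvtColor(im,cv2.COLOR_BGR2GRAY)
h0=proj(c,(505.8,52.8,70));print('hole pred',h0)
m=(g<150).astype(np.uint8);
for vv in range(200,232,2): print(vv,g[vv,311:345:2])
win=m[int(h0[1])-20:int(h0[1])+20,300:352]
k,l,st,cc=cv2.connectedComponentsWithStats(win)
for j in range(1,k): print(st[j]+[300,int(h0[1])-20,0,0,0],cc[j]+[300,int(h0[1])-20])
for z in(41,100,154.7): print(z,proj(c,p+R.from_euler('xyz',s['tool_rot']).apply([0,0,z])))
E
```

```text
clock: 23.5
eef_pos: [504.0, 42.1, 259.5]
tool_rot: [-3.142, -0.0, 1.325]
force: [1.0, 0.3, -1.2]
width: 27.7
gripper_force: 59.3
[504.   42.1 259.5] [-3.1 -0.   1.3]
hole pred [324.6 193.6]
200 [237 237 197 148 113  91  87  86  85  94 136 205 241 242 240 240 237]
202 [237 236 234 199 160 140 121 119 132 174 214 232 240 241 240 239 237]
204 [237 236 236 236 218 194 187 196 209 221 230 236 242 241 240 240 237]
206 [236 236 235 237 236 234 232 232 235 236 236 238 241 241 241 239 237]
208 [236 236 235 236 236 236 238 239 240 238 236 238 242 241 240 239 236]
210 [237 236 236 237 235 235 238 239 240 238 236 238 242 241 240 239 237]
212 [237 236 235 237 235 235 238 238 240 237 237 237 241 241 240 240 236]
214 [237 236 235 236 235 235 238 238 240 238 237 238 242 241 241 240 236]
216 [237 236 235 236 235 235 238 240 242 238 237 236 242 241 240 240 236]
218 [237 236 235 236 235 235 229 185 182 162 151 148 231 242 240 240 236]
220 [237 236 235 236 235 235 194 104 119  99  83  91 233 242 239 239 236]
222 [238 236 235 236 235 236 221 161 140 107  96 140 240 241 239 239 236]
224 [238 235 235 236 235 235 231 182 136 106  97 178 242 241 239 239 236]
226 [238 235 235 236 236 235 233 185 135 106  99 189 243 241 239 239 237]
228 [238 236 235 236 235 235 233 183 134 106  99 189 242 241 239 239 236]
230 [239 236 235 236 235 235 231 179 132 105  96 178 243 240 239 239 237]
[315 183  21  20 341] [324.6 192.4]
41 [325.8 278.2]
100 [325.7 240. ]
154.7 [325.6 217. ]
```

```bash
python3 - <<'E'
from h import *
np.set_printoptions(precision=1,suppress=True)
s=dict(eef_pos=np.array([504,42.1,259.5]),tool_rot=np.array([-3.142,0,1.325]));c=cam('wrist',s)
h=onz(c,(324.7,192.8),70)
for z in(103,105,107):
    t=onz(c,(328.9,218),z);print(t,h,R.from_euler('xyz',s['tool_rot']).inv().apply(h-t))
S,T=cam('scene'),cam('top')
print(proj(T,(508,55,104)),proj(S,(508,55,104)))
E
```

```text
[506.2  40.2 103. ] [506.1  53.4  70. ] [12.8 -3.3 33. ]
[506.3  40.7 105. ] [506.1  53.4  70. ] [12.2 -3.3 35. ]
[506.4  41.3 107. ] [506.1  53.4  70. ] [11.6 -3.3 37. ]
[287.  264.6] [288.9 254.3]
```

Converted, 12 mm is 0.24, -3.2 mm is -0.064.

```bash
echo '[{"x":0.24,"y":-0.064,"jaw":20},{"jaw":20},{"jaw":20},{"jaw":20},{"z":0.3,"jaw":20},{"z":0.2,"jaw":20},{"jaw":20},{"jaw":20}]' | python3 nudge.py
python3 - <<'E'
from h import *
s,im=shot('w14');c=cam('wrist',s);print(s['eef_pos'],proj(c,(506.1,53.4,70)))
g=cv2.cvtColor(im,cv2.COLOR_BGR2GRAY)
for vv in range(186,236,3): print(vv,g[vv,305:355:2])
E
```

```text
clock: 24.35
eef_pos: [503.8, 54.1, 234.4]
tool_rot: [-3.141, 0.0, 1.324]
force: [-0.0, -0.3, -1.7]
width: 27.8
gripper_force: 59.3
[503.79132536  54.08872696 234.44477028] [328.71597397 213.70542716]
186 [239 239 237 234 235 235 235 236 235 233 235 238 239 238 237 236 237 239
 240 240 238 237 237 239 240]
189 [233 235 234 235 235 235 235 236 235 233 235 238 239 238 237 236 237 239
 239 239 238 237 237 240 240]
192 [221 221 223 234 235 235 235 236 235 234 235 238 239 238 237 236 237 239
 239 239 238 237 237 239 240]
195 [221 221 218 222 233 235 235 236 235 234 234 238 238 238 236 236 237 239
 239 239 238 237 237 239 240]
198 [228 221 218 215 220 227 232 236 235 234 235 238 239 238 237 235 237 239
 239 239 238 237 237 239 240]
201 [237 228 221 216 214 214 213 219 229 232 223 217 215 221 228 233 237 239
 239 239 238 237 237 239 240]
204 [238 238 237 229 214 214 213 203 157 136 107  92  84  90 103 156 219 238
 239 237 236 237 236 239 240]
207 [238 238 237 236 227 221 214 161 100  77  78  78  77  77  76  75  98 205
 240 240 238 237 236 240 240]
210 [238 239 237 236 235 235 186 115  72  7
[... 219 characters left out ...]
  78  76  77  78  83  83 128
 231 231 237 218 196 226 231]
219 [238 238 237 236 235 235 210 142 103  90  80  96  87  74  63  75 114 214
 244 240 237 236 236 239 239]
222 [236 238 237 237 234 234 232 194 149 131 157 138 105  96 100 162 218 237
 240 237 237 236 236 239 239]
225 [237 238 237 237 235 234 233 235 229 198 173 133 103  96 162 225 231 239
 239 239 238 236 236 239 239]
228 [237 238 237 237 235 234 233 234 235 230 178 131 103  98 183 237 235 239
 239 238 238 236 235 238 239]
231 [237 237 237 237 235 234 233 234 235 229 174 129 104  94 172 237 235 239
 239 238 237 236 235 238 239]
234 [236 237 237 237 235 234 233 234 235 226 168 128 103  96 172 237 235 239
 239 238 237 236 235 238 239]
```

```bash
echo '[{"x":0.02,"z":0.2,"jaw":20},{"z":0.16,"jaw":20},{"z":0.12,"jaw":20},{"jaw":20},{"jaw":20}]' | python3 nudge.py
echo '[{"z":0.04,"jaw":20},{"jaw":20},{"jaw":20}]' | python3 nudge.py
echo '[{"z":0.04,"jaw":20},{"jaw":20},{"jaw":20}]' | python3 nudge.py
```

```text
clock: 24.9
eef_pos: [504.0, 55.2, 210.3]
tool_rot: [-3.141, 0.0, 1.325]
force: [-0.1, -0.4, -2.2]
width: 27.6
gripper_force: 59.3
clock: 25.2
eef_pos: [504.1, 55.3, 208.6]
tool_rot: [3.141, -0.0, 1.325]
force: [-0.3, -0.4, -0.4]
width: 27.6
gripper_force: 59.3
clock: 25.5
eef_pos: [504.0, 55.4, 206.4]
tool_rot: [-3.141, -0.0, 1.325]
force: [0.7, 0.0, -1.1]
width: 27.8
gripper_force: 59.3
```

```bash
for i in 1 2; do echo '[{"z":0.04,"jaw":20},{"jaw":20},{"jaw":20}]' | python3 nudge.py | egrep "eef|force"; done; for i in 1 2; do echo '[{"z":0.02,"jaw":20},{"jaw":20},{"jaw":20}]' | python3 nudge.py| egrep "eef|force"; done
```

```text
eef_pos: [504.3, 55.3, 204.6]
force: [-0.1, -0.2, 1.5]
gripper_force: 59.3
eef_pos: [504.3, 55.3, 202.6]
force: [0.5, -0.2, 0.5]
gripper_force: 59.4
eef_pos: [504.3, 55.3, 201.6]
force: [-0.3, -0.1, 2.0]
gripper_force: 59.4
eef_pos: [504.2, 55.3, 200.5]
force: [0.7, -0.7, 4.0]
gripper_force: 59.5
```

```bash
for i in 1 2; do echo '[{"z":0.02,"jaw":20},{"jaw":20},{"jaw":20},{"jaw":20}]' | python3 nudge.py| egrep "eef|^force"; echo '[{"jaw":20}]' | python3 nudge.py| egrep "^force";echo '[{"jaw":20}]' | python3 nudge.py| egrep "^force"; done
```

```text
eef_pos: [504.2, 55.3, 199.6]
force: [1.7, -0.0, 3.5]
force: [1.7, 0.0, 3.4]
force: [1.2, 0.8, 2.8]
eef_pos: [504.2, 55.3, 198.6]
force: [0.8, 0.1, 5.7]
force: [0.3, 1.0, 5.8]
force: [0.6, -0.7, 4.0]
```

```bash
for i in 1 2; do echo '[{"z":0.01,"jaw":20},{"jaw":20},{"jaw":20},{"jaw":20}]' | python3 nudge.py| egrep "eef|^force"; echo '[{"jaw":20}]' | python3 nudge.py| egrep "^force";echo '[{"jaw":20}]' | python3 nudge.py| egrep "^force"; done
```

```text
eef_pos: [504.3, 55.3, 198.5]
force: [-0.3, 0.6, 8.2]
force: [0.0, 0.8, 8.6]
force: [-0.6, 0.3, 8.9]
eef_pos: [504.4, 55.3, 198.4]
force: [-1.2, -0.0, 12.0]
force: [-0.9, -0.4, 11.5]
force: [-0.1, -0.8, 11.9]
```

```bash
python3 -c "
from cell import ctrl
s=ctrl.read_state();print(s['clock'],s['force'],s['width']);print(ctrl.finish_job())"
```

```text
29.1 [-0.12038017 -0.82749349 11.87659412] 27.654592045681625
the job is handed in; nothing more can be done
None
```

I handed the job in at 29.1 s with both rings home on the post and the screwdriver, still gripped, holding the button down on its stop at about 13 N after roughly 6 mm of travel; I kept clear of the tape, wedge and nut but did not re-check their positions.

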